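# Set up a matched pair of stone samples for scribing

### The job

The marking-out jig holds one grey stone sample; lay the other grey sample, its mate (not the red one), flat in the empty nest close beside it, slid squarely up against the two steel stop pins, and let go of it. Then squeeze the red lock button into the black handle and draw the beam out towards you until the red line on it is level with the mouth of the aluminium sleeve, so that the straightedge lies across the middle of both stones. Finish still holding the handle there - the spring would pull it back - so that I can scribe the cut line, and leave the sample already in the jig and everything else on the bench as they are.

Things in the scene. Friction and masses are not known exactly. Their poses are not given: they have to be found in the camera images.
- jig: fixed marking-out jig: plywood board 8 mm thick on the bench, front part 128 x 160 mm (jig x -125 to +3, y -80 to +80), rear part 70 mm wide to x +118. Origin on the bench under it; +x points away from the robot (within 0.2 rad), +y left, z up. Two nests for 60 x 60 mm samples side by side on the front part: left (y +32) taken, right (y -32) empty
- empty_nest (a point): centre of the empty right-hand nest at jig (-82, -32) mm, on the board's top, 8 mm above the bench: where a sample's origin lies when it touches both its stop pins and leaves 4 mm to its neighbour. Axes as the jig's. 30 mm are free between the sample's rear edge and the parked straightedge
- stop_pins (a point): point midway between the empty nest's two steel stop pins, at board height, at jig (-49, -32) mm. Pins 6 mm thick, tops 17 mm above the bench, axes 23 mm to either side (jig y): 40 mm free between them, room for a finger. They stop the sample's rear edge at jig x = -52 mm. Two like them stand behind the other nest
- sample_in_jig: polished dark grey, white-veined stone sample 60 x 60 mm, 10 mm thick, 0.1 kg, in the left nest. Loose. Origin: centre of its underside
- grey_sample: the mate: same dark grey stone, 60 x 60 mm, 10 mm thick, about 0.1 kg, lying loose on the bench to the left or right of the jig. Origin: centre of its underside, z up, sides along its x and y; can be taken across either pair of sides
- red_sample: brownish-red stone sample 48 x 55 mm, 12 mm thick, of another stone, lying loose on the bench on the other side of the jig: not wanted. Origin: centre of its underside
- beam (a joint): how far the telescoping beam is drawn out of the sleeve towards the robot (jig -x), m, 0 parked to 0.085 end stop; the red line is level with the mouth at 0.060. Parked it is locked by the button's hook behind a catch on the sleeve (1 mm play). With the button in it slides against a spring of 2.5 N (parked) to 4 N (red line). The hook passes the catch only with the button in, either way
- lock_button (a joint): how far the lock button is squeezed into the handle, m, 0 to 0.006; a spring of 1.7 to 5 N pushes it out. The hook is clear of the catch from 0.004
- handle_grip (a point): point to pinch: middle of the black upright handle on the beam's front end, at the button's height, 54 mm above the bench; moves with the beam, axes as the jig's. Handle 40 mm long (x), 30 wide (y), 25 to 67 mm above the bench. Red button on its left (+y) side, pinch across y from above, 37.5 mm wide, 31.5 squeezed
- blade_edge (a point): middle of the front lower edge of the steel straightedge under the handle's front, 22 mm above the bench; it is 136 mm long (jig y), 12 mm deep, 3 mm thick and moves with the beam just over the samples: keep fingertips above 27 mm beside the handle. Parked at jig x = -22 mm
- button_face (a point): centre of the button's outer face, 22 x 20 mm (jig x, z), 22.5 mm to the left of handle_grip when out
- red_line (a point): middle of the red line (2 mm wide) across the top of the white beam, hidden in the sleeve until the beam is drawn out; black divisions stand every 5 mm before and behind it. Moves with the beam, axes as the jig's
- sleeve_mouth (a point): middle of the mouth (front end, with a dark lip) of the aluminium sleeve, at the height of the beam's top, 34.5 mm above the bench. The sleeve is 26 mm wide, 39 mm high, runs 90 mm back from here (jig +x); on top of it a small dark steel catch, up to 52 mm high. Axes as the jig's
- masking_tape: roll of masking tape, 89 mm across, 19 mm high, lying on the left behind. Loose, not needed. Origin: centre of its underside
- powder_tin: open white and green tin, 64 mm across, 54 mm high, at the back left. Loose, not needed. Origin: centre of its underside
- oil_bottle: small white bottle with red nozzle, 47 mm across, 134 mm high, at the back. Loose, not needed. Origin: centre of its underside

How it is judged:
By the outcome, as a careful person would: the job done as asked, in the order asked, and still so for the second after the job is handed in, while the arm keeps its last pose, push and grip.
It also fails if it takes over 45 s, if anything falls off the work surface, if the arm or the gripper's body presses on something with over 40 N, if the wrist force passes 120 N, or if a joint passes its speed limit or range.

### The arm

A 6-joint arm with a two-finger parallel gripper is mounted at the origin on a cart in front of the work surface, level with it; the furniture and walls round the work are solid. World frame = base frame: x ahead of the robot, y to its left, z up, the work surface at z = 0. Lengths are in m, angles in rad, forces in N, time in s.
With the tool pointing down it reaches from about 0.3 to 0.95 m from the base axis. Payload 3.1 kg.
Tool frame: the origin (TCP) lies on the centre line of the jaws, within the pads' length; the fingertips stand 22 mm ahead of it and the grasp point (between the pads) lies 3 mm ahead of it; z points along the fingers, y is the line along which they close (so a half turn about z gives the same grasp; the last joint's range is limited). The gripper opens to 85 mm and grips with 20 to 120 N. Pads are 22 mm wide; open, the fingers measure 114 mm over their backs; the gripper's body (76 mm by 85 mm) begins 54 mm behind the grasp point. The pads swing forward as they close: fully open they stand 13 mm farther back than shut.
Start: joints at [1.258, 0.308, 1.634, -0, 1.2, -0.07], TCP at [0.15, 0.607, 0.253] pointing down, gripper open.
Joint ranges: [-3.06, 3.06], [-0.79, 1.96], [0.05, 2.63], [-1.19, 4.34], [0.05, 2.64], [-2.94, 2.94]. Speed limits (rad/s): [2.79, 2.79, 3.14, 3.14, 3.14, 3.14].

### API

Orientations are given as a rotation vector (axis times angle).
In Python, from station import arm gives the robot as it stands.
- The arm moves only by the tool arm_command, never from a script. Its argument "commands" is a list of rows, each an object with "delta_pos": the shift along the tool's x, y, z scaled (see below), a list of three; "spin": the turn about the tool's z scaled (see below). In form: [{"delta_pos": [x, y, z], "spin": spin}, ...]. A call has 1 to 12 rows; each row shifts and turns the commanded pose from where the row before left it, along the tool's axes as they then stand; what a row does not reach is not made up. The controller multiplies each number of a shift by 100 mm and each number of a turn by 180 degrees. A row lasts 1/10 s, in which the tool goes at most 50 mm and 8.59 degrees, less where a joint would pass 70% of its speed; a pose out of reach is approached as far as the arm can. A call with a number of a shift or a turn outside -1 to 1 is refused whole. A call with a gripper value outside its range is refused whole. "claw" is the finger opening in mm, from 0 to 85.4, set as the call begins (left out, the last holds). The fingers move at their own pace and stop on an object; "grip_force" is the grip in N (left out, the last holds). Time passes only in rows, so rows that do not move let the fingers close. It gives the time, the measured TCP pose, the force, the opening and the grip force at its end, in the units of the state.
- arm.read_state(): the state, without advancing time (a new reading comes with each control period).
- arm.capture(name): name is "side" or "top" or "wrist"; returns (picture, depth): 480x640x3 uint8, red, green, blue; 480x640 float32, m along the optical axis (not along the pixel's ray), 0 where there is no reading.
- arm.camera_model(name): a dict with "intrinsics" (3x3 intrinsics, pixels), "R" (3x3) and "t" (3): a world point X has camera coordinates R X + t. Camera axes: x right, y down, z forward; pixel columns grow to the right and rows downward; lengths in m; the calibration is good to about 2 mm. The wrist camera is an equidistant fisheye: a pixel r from the principal point sees the ray r / f radians off the axis. A picture is of the moment at which its call begins: read the wrist's pose just before it. camera_model takes no time and is no camera call; for the wrist camera it gives the pose at the moment of the call.
- arm.sign_off(): hands the job in; it is judged then, once.
The state is a dict: "time_s": time; "joints": joint angles; "dq": joint speeds; "joint_torque": joint torques, N m; "position": TCP position; "eef_rot": TCP orientation; "wrist_force": force on the tool from outside, world axes, zero at the start; "ft_torque": the same for the moment, N m; "opening": finger opening in m; "finger_force": force on a finger pad.
Only numpy, scipy, OpenCV 4.12 (cv2) and the standard library are available. Lean on these libraries where they do the work, as an engineer would, in place of code of your own. Each camera call takes 0.05 s, during which the arm holds its last target. There are 200 camera calls.

## Working session

There is one attempt and no reset: what is moved stays moved. The work goes in short steps, Python scripts to look and compute and a tool call to move; the robot and the scene stay as the last step left them, time stands still between calls to the robot, and variables do not carry over. Pictures are saved under pics/ and viewed, at most 10 in all, crops included, and the job is handed in when it is done.

Besides the shell and the picture viewer there is one more tool, called as name(argument=value, ...), one argument or row to a line, values as JSON. arm_command: Moves the arm, as the interface text tells. Its arguments: {"type":"object","properties":{"commands":{"type":"array"},"claw":{"type":"number"},"grip_force":{"type":"number"}},"required":["commands"]}

```bash
mkdir -p pics; ls
python3 - <<'E'
from station import arm
import cv2,numpy as np
s=arm.read_state();print(s)
for n in("top","side"):
    p,d=arm.capture(n);cv2.imwrite(f"pics/{n}0.png",p[:,:,::-1]);np.save(f"{n}d0.npy",d)
    m=arm.camera_model(n);print(n,np.round(m["intrinsics"],1).tolist(),np.round(m["R"],3).tolist(),np.round(m["t"],3), "C",np.round(-np.array(m["R"]).T@m["t"],3))
E
```

```text
pics
{'time_s': 0.0, 'joints': array([ 1.25832066e+00,  3.08986598e-01,  1.63523175e+00, -9.02012753e-06,
        1.19972199e+00, -6.96842099e-02]), 'dq': array([-2.26948053e-05, -8.49352622e-04,  6.78375630e-04, -1.69146300e-04,
        3.74549990e-04,  5.67311026e-04]), 'joint_torque': array([-1.05362221e-04, -4.15263319e+01, -2.76660275e+01, -1.13962396e-04,
        1.05332147e-02,  1.09563575e-05]), 'position': array([0.15003117, 0.60590171, 0.25203697]), 'eef_rot': array([-0.38038153, -3.11803652,  0.00362261]), 'wrist_force': array([ 0.43610482, -0.035039  , -0.37502761]), 'ft_torque': array([-0.03102422,  0.0490308 , -0.013485  ]), 'finger_force': 0.0, 'opening': 0.08527036669492978}
top [[613.2, 0.0, 309.7], [0.0, 613.2, 228.4], [0.0, 0.0, 1.0]] [[0.028, -0.999, 0.027], [-0.994, -0.031, -0.102], [0.102, -0.024, -0.994]] [0.097 0.571 1.218] C [0.44  0.144 1.266]
side [[436.4, 0.0, 331.8], [0.0, 436.4, 238.3], [0.0, 0.0, 1.0]] [[0.958, -0.285, 0.023], [-0.121, -0.476, -0.871], [0.26, 0.832, -0.49]] [-0.519  0.193  0.629] C [ 0.357 -0.58   0.489]
```

View pics/top0.png

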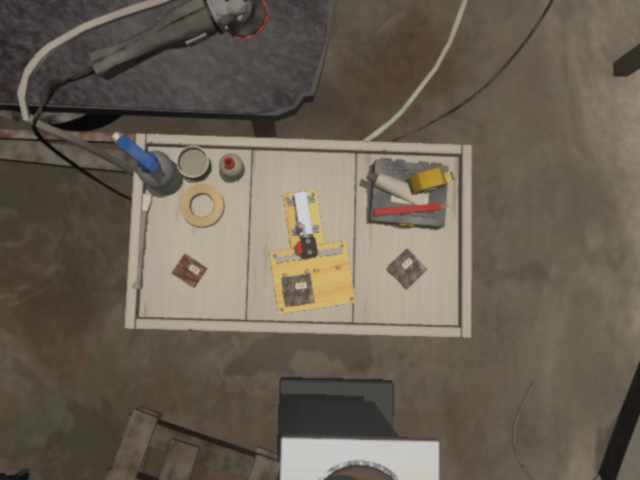

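View pics/side0.png

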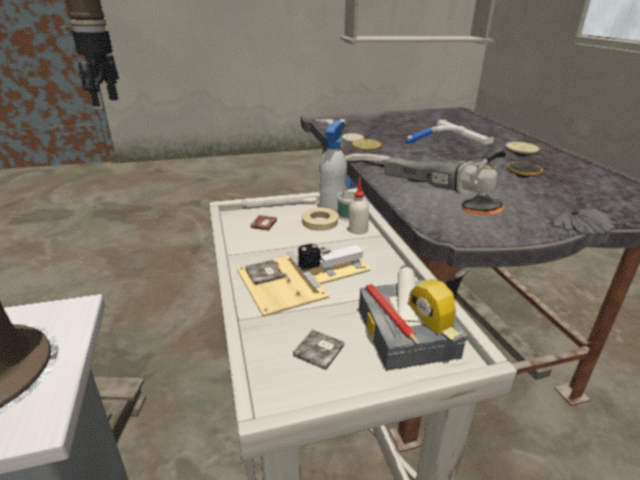

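The top view shows the mate at about (406,268), the jig board around (312,277) with its sample at (298,290), the button and handle at (305,245), and the red sample at (190,270). In the side view the mate is at (319,348) and the handle at (309,256).

```bash
cat > h.py <<'E'
from station import arm
import cv2,numpy as np
def ray(m,uv,fish=False):
    K=np.array(m["intrinsics"]);R=np.array(m["R"]);t=np.array(m["t"])
    x=(np.array(uv,float).reshape(-1,2)-[K[0,2],K[1,2]])/[K[0,0],K[1,1]]
    if fish:
        th=np.linalg.norm(x,axis=1,keepdims=True)+1e-12
        d=np.hstack([x/th*np.sin(th),np.cos(th)])
    else: d=np.hstack([x,np.ones((len(x),1))])
    return -R.T@t,d@R
def plane(m,uv,z,fish=False):
    c,d=ray(m,uv,fish); return c+d*((z-c[2])/d[:,2])[:,None]
def tri(*views): # (m,uv,fish)
    A=np.zeros((3,3));b=np.zeros(3);L=[]
    for m,uv,f in views:
        c,d=ray(m,uv,f);d=d[0]/np.linalg.norm(d[0]);P=np.eye(3)-np.outer(d,d);A+=P;b+=P@c;L.append((P,c))
    X=np.linalg.solve(A,b);return X,[np.linalg.norm(P@(X-c)) for P,c in L]
def proj(m,X,fish=False):
    K=np.array(m["intrinsics"]);p=np.array(X)@np.array(m["R"]).T+m["t"]
    if fish:
        r=np.linalg.norm(p[:,:2],axis=1,keepdims=True);n=p[:,:2]/r*np.arctan2(r,p[:,2:3])
    else:n=p[:,:2]/p[:,2:3]
    return n*[K[0,0],K[1,1]]+[K[0,2],K[1,2]]
def blob(mask,box=None):
    mk=np.zeros_like(mask,np.uint8)
    if box is None: mk=mask.astype(np.uint8)
    else:
        x0,y0,x1,y1=box;mk[y0:y1,x0:x1]=mask[y0:y1,x0:x1]
    mk=cv2.morphologyEx(mk,cv2.MORPH_CLOSE,np.ones((5,5)))
    c=max(cv2.findContours(mk,cv2.RETR_EXTERNAL,cv2.CHAIN_APPROX_NONE)[0],key=cv2.contourArea)
    M=cv2.moments(c);return c,np.array([M["m10"],M["m01"]])/M["m00"],cv2.minAreaRect(c)
E
python3 - <<'E'
from h import *
mt,ms=arm.camera_model("top"),arm.camera_model("side")
T=cv2.imread("pics/top0.png");S=cv2.imread("pics/side0.png")
g=lambda I:cv2.cvtColor(I,cv2.COLOR_BGR2GRAY)
c,ct,r=blob(g(T)<125,(380,243,435,292));print("grey top",ct,r)
c2,cs,r2=blob(g(S)<125,(285,325,350,372));print("side",cs,r2)
print("tri",tri((mt,ct,0),(ms,cs,0)))
bx=plane(mt,cv2.boxPoints(r),0.01);print(bx.round(4),bx.mean(0))
for i in range(2):
    e=bx[i+1]-bx[i];print(np.linalg.norm(e),np.arctan2(e[1],e[0]))
h=cv2.cvtColor(T,cv2.COLOR_BGR2HSV);ym=(h[:,:,0]>12)&(h[:,:,0]<30)&(h[:,:,1]>95)
c,cy,r=blob(ym,(265,238,365,320));print("board",r)
bx=plane(mt,cv2.boxPoints(r),0.008);print(bx.round(4),bx.mean(0))
for i in range(2):
    e=bx[i+1]-bx[i];print(np.linalg.norm(e),np.arctan2(e[1],e[0]))
E
```

```text
grey top [405.6336261  268.60058553] ((405.75006103515625, 268.2500305175781), (29.698482513427734, 28.991374969482422), 45.0)
side [317.45040443 350.99148574] ((318.0206298828125, 348.95361328125), (41.42612075805664, 31.9834041595459), 23.96249008178711)
tri (array([ 0.49255056, -0.08792842, -0.00166002]), [np.float64(0.0006185974316600407), np.float64(0.0006185974316599014)])
[[ 0.4927 -0.0434  0.01  ]
 [ 0.5361 -0.0851  0.01  ]
 [ 0.4941 -0.129   0.01  ]
 [ 0.451  -0.0872  0.01  ]] [ 0.49347072 -0.08617305  0.01      ]
0.060271552983033314 -0.7651771513653681
0.06075411413426234 -2.333570764626315
board ((311.3871154785156, 271.52386474609375), (72.67274475097656, 77.98265075683594), 81.43086242675781)
[[0.5402 0.1997 0.008 ]
 [0.5691 0.0415 0.008 ]
 [0.4223 0.016  0.008 ]
 [0.3945 0.1725 0.008 ]] [0.48152311 0.10742539 0.008     ]
0.16080426711593412 -1.3898611661110551
0.14900882678582375 -2.969667877608476
```

arm_command(
  commands=[
    {"delta_pos": [-0.272, -0.293, 0], "spin": 0},
    {"delta_pos": [-0.272, -0.293, 0], "spin": 0},
    {"delta_pos": [-0.272, -0.293, 0], "spin": 0},
    {"delta_pos": [-0.272, -0.293, 0], "spin": 0},
    {"delta_pos": [-0.272, -0.293, 0], "spin": 0},
    {"delta_pos": [-0.272, -0.293, 0], "spin": 0},
    {"delta_pos": [-0.272, -0.293, 0], "spin": 0},
    {"delta_pos": [-0.272, -0.293, 0], "spin": 0},
    {"delta_pos": [-0.272, -0.293, 0], "spin": 0},
    {"delta_pos": [-0.272, -0.293, 0], "spin": 0},
    {"delta_pos": [-0.272, -0.293, 0], "spin": 0},
    {"delta_pos": [-0.272, -0.293, 0], "spin": 0},
  ],
)

```text
time_s: 1.3
position: [0.3828, 0.1853, 0.253]
eef_rot: [-0.38, -3.118, 0.0]
wrist_force: [0.4, -0.1, 0.1]
opening: 0.0851
finger_force: 0.0
```

arm_command(
  commands=[
    {"delta_pos": [-0.272, -0.293, 0], "spin": 0},
    {"delta_pos": [-0.272, -0.293, 0], "spin": 0},
    {"delta_pos": [-0.272, -0.293, 0], "spin": 0},
    {"delta_pos": [0, 0, 0], "spin": 0},
    {"delta_pos": [0, 0, 0], "spin": 0},
    {"delta_pos": [0, 0, 0], "spin": 0},
  ],
)

```text
time_s: 1.9
position: [0.4399, 0.0826, 0.2528]
eef_rot: [-0.38, -3.117, -0.0]
wrist_force: [-0.0, 0.4, 0.3]
opening: 0.0851
finger_force: 0.0
```

Run:
```python
from h import *
s=arm.read_state();print(s["time_s"],s["position"],s["eef_rot"])
import json
m=arm.camera_model("wrist");p,d=arm.capture("wrist");cv2.imwrite("pics/w1.png",p[:,:,::-1]);np.save("w1d.npy",d)
print(m, -np.array(m["R"]).T@m["t"])
json.dump({k:np.array(v).tolist() for k,v in m.items() if k in("intrinsics","R","t")},open("w1.json","w"))
```

```text
1.9 [0.43985359 0.08256158 0.25282073] [-3.79653944e-01 -3.11712201e+00 -3.57445160e-04]
{'intrinsics': array([[371.64829954,   0.        , 324.59041616],
       [  0.        , 371.64829954, 240.44591483],
       [  0.        ,   0.        ,   1.        ]]), 'R': array([[ 2.40765323e-01,  9.70583357e-01,  8.35986094e-05],
       [ 9.23569893e-01, -2.29129527e-01,  3.07438309e-01],
       [ 2.98413661e-01, -7.39432746e-02, -9.51568011e-01]]), 't': array([-0.18664807, -0.42841085,  0.2550339 ])} [0.36450014 0.10185398 0.37440761]
```

View pics/w1.png

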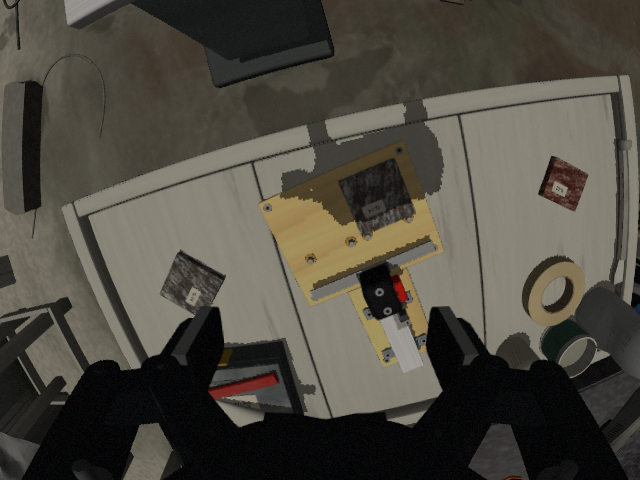

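The wrist view shows the jig from above: pins at about (311,259), (352,241), (367,235) and (409,217), the held sample at (376,195), the handle at (381,288) with the red button at (402,288), and the mate at (193,283).

Run:
```python
from h import *
import json
m=json.load(open("w1.json"));m={k:np.array(v) for k,v in m.items()}
mt=arm.camera_model("top");ms=arm.camera_model("side")
I=cv2.imread("pics/w1.png");g=cv2.cvtColor(I,cv2.COLOR_BGR2GRAY);h=cv2.cvtColor(I,cv2.COLOR_BGR2HSV)
c,cg,r=blob(g<105,(155,245,232,312))
P=plane(m,c.reshape(-1,2),0.01,True)
ra=cv2.minAreaRect((P[:,:2]*1000).astype(np.float32));print("grey wrist",cg,"mm rect",ra)
ct=[405.63,268.6];print("tri grey",tri((mt,ct,0),(m,cg,True)))
pins=np.array([[311,259],[352,241],[367,235],[409,217]])
W=plane(m,pins,0.017,True);print("pins",W.round(4));e=W[0]-W[3];print("pin-line yaw",np.arctan2(-e[0]*-1,-e[1]) , np.linalg.norm(W[0]-W[1]),np.linalg.norm(e))
ym=(h[:,:,0]>10)&(h[:,:,0]<30)&(h[:,:,1]>90)
cor=np.array([[265,205],[400,148],[442,248],[312,303]])
print("corners",plane(m,cor,0.008,True).round(4))
rm=((h[:,:,0]<8)|(h[:,:,0]>172))&(h[:,:,1]>150)&(h[:,:,2]>90)
c,cr,_=blob(rm,(385,260,425,315));print("button px",cr)
T=cv2.imread("pics/top0.png");hT=cv2.cvtColor(T,cv2.COLOR_BGR2HSV)
rT=((hT[:,:,0]<8)|(hT[:,:,0]>172))&(hT[:,:,1]>150)&(hT[:,:,2]>90)
c,crt,_=blob(rT,(285,230,320,265));print(crt,tri((mt,crt,0),(m,cr,True)))
d=np.load("w1d.npy");print("depth grey",d[283,180])
```

```text
grey wrist [191.87362527 283.95687529] mm rect ((497.8584289550781, -81.69953155517578), (72.87976837158203, 66.96306610107422), 45.27828598022461)
tri grey (array([ 0.49329488, -0.08594571,  0.00714822]), [np.float64(0.0007018067225755271), np.float64(0.0007018067225754936)])
pins [[0.4927 0.0557 0.017 ]
 [0.4838 0.1009 0.017 ]
 [0.4813 0.1171 0.017 ]
 [0.473  0.1627 0.017 ]]
pin-line yaw 0.1822033495647942 0.046057732424855585 0.10883191213489504
corners [[0.4281 0.0237 0.008 ]
 [0.404  0.1691 0.008 ]
 [0.5182 0.1943 0.008 ]
 [0.5467 0.0423 0.008 ]]
button px [400.35887612 291.37420179]
[299.078125   247.76041667] (array([0.5248184 , 0.1343898 , 0.06932407]), [np.float64(0.00032252462033367297), np.float64(0.0003225246203336513)])
depth grey 0.3982908
```

arm_command(
  commands=[
    {"delta_pos": [-0.185, -0.301, 0], "spin": 0},
    {"delta_pos": [-0.185, -0.301, 0], "spin": 0},
    {"delta_pos": [-0.185, -0.301, 0], "spin": 0},
    {"delta_pos": [-0.185, -0.301, 0], "spin": 0},
    {"delta_pos": [-0.185, -0.301, 0], "spin": 0},
    {"delta_pos": [0, 0, 0], "spin": 0.0418},
    {"delta_pos": [0, 0, 0], "spin": 0.0418},
    {"delta_pos": [0, 0, 0], "spin": 0.0418},
    {"delta_pos": [0, 0, 0], "spin": 0.0418},
    {"delta_pos": [0, 0, 0.25], "spin": 0},
    {"delta_pos": [0, 0, 0.25], "spin": 0},
    {"delta_pos": [0, 0, 0.25], "spin": 0},
  ],
  claw=74,
)

```text
time_s: 3.15
position: [0.4944, -0.0847, 0.1778]
eef_rot: [1.173, 2.914, 0.001]
wrist_force: [0.5, -0.6, -0.2]
opening: 0.0738
finger_force: 0.0
```

arm_command(
  commands=[
    {"delta_pos": [0, 0, 0.25], "spin": 0},
    {"delta_pos": [0, 0, 0.2], "spin": 0},
    {"delta_pos": [0, 0, 0.2], "spin": 0},
    {"delta_pos": [0, 0, 0.2], "spin": 0},
    {"delta_pos": [0, 0, 0.2], "spin": 0},
    {"delta_pos": [0, 0, 0], "spin": 0},
    {"delta_pos": [0, 0, 0], "spin": 0},
    {"delta_pos": [0, 0, 0], "spin": 0},
  ],
)

```text
time_s: 3.95
position: [0.4953, -0.086, 0.0744]
eef_rot: [1.175, 2.911, 0.0]
wrist_force: [0.5, -0.3, -0.0]
opening: 0.074
finger_force: 0.0
```

Run:
```python
from h import *
s=arm.read_state();print(s["time_s"],s["position"],s["eef_rot"],s["wrist_force"],s["opening"])
p,d=arm.capture("wrist");q,_=arm.capture("side")
a=p[100:480,80:560,::-1];b=cv2.resize(q[270:400,250:420,::-1],None,fx=1.8,fy=2.92)
b=cv2.resize(q[280:400,260:361,::-1],(320,380))
cv2.imwrite("pics/c2.png",np.hstack([a,b]))
m=arm.camera_model("side");x,y,z=s["position"]
for dz in(22,12):print(proj(m,[[x,y,z-dz/1000]]))
```

```text
3.95 [ 0.49531345 -0.08597275  0.07443041] [1.17461726e+00 2.91145311e+00 4.67671468e-04] [ 0.51279402 -0.26308905 -0.04159501] 0.07404716167216287
[[319.54659707 323.11733317]]
[[319.61042428 317.95524643]]
```

View pics/c2.png

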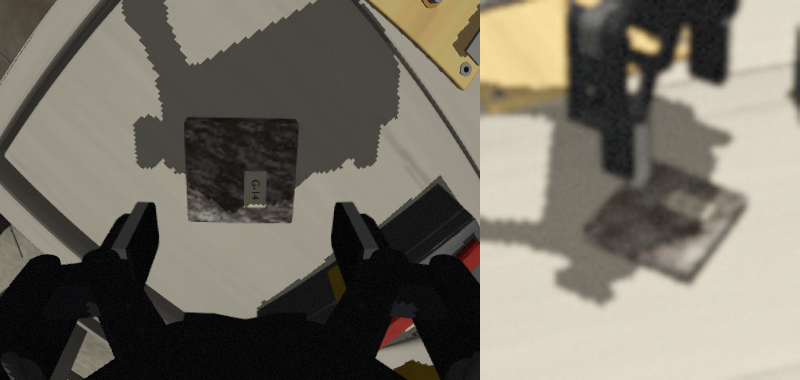

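The crop shows the mate lying square between the jaws, with the tips' inner corners at about (237,304) and (412,304) in full wrist pixels. I'll estimate the tip height from the known 74 mm opening.

Run:
```python
from h import *
m=arm.camera_model("wrist");s=arm.read_state()
for z in(.075,.065,.06,.055,.05,.045):
    W=plane(m,[[237,304],[412,304]],z,True);print(z,np.linalg.norm(W[0]-W[1]),(W.mean(0)-s["position"]).round(4))
W=plane(m,np.array([[187,118],[298,118],[292,222],[185,222]])+[80,100],.01,True);print(W.round(4),W.mean(0),[np.linalg.norm(W[i]-W[i-1]) for i in range(4)])
```

```text
0.075 0.0654075732437299 [-0.0095  0.0105  0.0004]
0.065 0.07081789161837629 [-0.0056  0.0068 -0.0096]
0.06 0.07352305080569953 [-0.0037  0.005  -0.0146]
0.055 0.07622820999302268 [-0.0018  0.0031 -0.0196]
0.05 0.07893336918034595 [ 0.0002  0.0013 -0.0246]
0.045 0.0816385283676691 [ 0.0021 -0.0006 -0.0296]
[[ 0.4537 -0.0861  0.01  ]
 [ 0.4938 -0.0446  0.01  ]
 [ 0.5383 -0.0879  0.01  ]
 [ 0.4951 -0.1327  0.01  ]] [ 0.49523452 -0.08783287  0.01      ] [np.float64(0.06243022220902923), np.float64(0.057774685036295674), np.float64(0.062106888054637474), np.float64(0.062223062830898845)]
```

arm_command(
  commands=[
    {"delta_pos": [0, 0, 0.2], "spin": 0},
    {"delta_pos": [0, 0, 0.2], "spin": 0},
    {"delta_pos": [0, 0, 0.1], "spin": 0},
    {"delta_pos": [0, 0, 0.04], "spin": 0},
    {"delta_pos": [0, 0, 0], "spin": 0},
    {"delta_pos": [0, 0, 0], "spin": 0},
  ],
)

```text
time_s: 4.65
position: [0.495, -0.0866, 0.02]
eef_rot: [1.177, 2.911, 0.0]
wrist_force: [0.1, 0.4, 0.5]
opening: 0.0739
finger_force: 0.0
```

arm_command(
  commands=[
    {"delta_pos": [0, 0, 0], "spin": 0},
    {"delta_pos": [0, 0, 0], "spin": 0},
    {"delta_pos": [0, 0, 0], "spin": 0},
    {"delta_pos": [0, 0, 0], "spin": 0},
    {"delta_pos": [0, 0, 0], "spin": 0},
  ],
  claw=50,
  grip_force=40,
)

```text
time_s: 5.15
position: [0.4952, -0.0867, 0.0205]
eef_rot: [1.176, 2.911, 0.0]
wrist_force: [-1.2, 0.6, 6.1]
opening: 0.0588
finger_force: 43.4
```

arm_command(
  commands=[
    {"delta_pos": [0, 0, -0.2], "spin": 0},
    {"delta_pos": [0, 0, -0.4], "spin": 0},
    {"delta_pos": [0, 0, -0.3], "spin": 0},
    {"delta_pos": [0, 0, 0], "spin": 0.0397},
    {"delta_pos": [0, 0, 0], "spin": 0.0397},
    {"delta_pos": [0, 0, 0], "spin": 0.0397},
    {"delta_pos": [0, 0, 0], "spin": 0.0397},
    {"delta_pos": [0, 0, 0], "spin": 0.0397},
    {"delta_pos": [0.2, -0.02, 0], "spin": 0},
    {"delta_pos": [0.35, -0.03, 0], "spin": 0},
    {"delta_pos": [0.35, -0.03, 0], "spin": 0},
    {"delta_pos": [0.35, -0.04, 0], "spin": 0},
  ],
)

```text
time_s: 6.35
position: [0.4597, 0.0355, 0.1093]
eef_rot: [2.015, 2.41, 0.001]
wrist_force: [0.8, 0.3, -0.8]
opening: 0.0585
finger_force: 43.7
```

arm_command(
  commands=[
    {"delta_pos": [0.25, -0.03, 0], "spin": 0},
    {"delta_pos": [0.13, -0.01, 0], "spin": 0},
    {"delta_pos": [0, 0, 0], "spin": 0},
    {"delta_pos": [0, 0, 0], "spin": 0},
    {"delta_pos": [0, 0, 0], "spin": 0},
  ],
)

```text
time_s: 6.85
position: [0.4501, 0.0703, 0.1094]
eef_rot: [2.015, 2.41, 0.0]
wrist_force: [0.1, -0.0, -0.2]
opening: 0.0585
finger_force: 43.7
```

Run:
```python
from h import *
s=arm.read_state();print(s["time_s"],s["position"],s["eef_rot"],s["wrist_force"],s["opening"])
p,d=arm.capture("wrist");q,_=arm.capture("top")
np.savez("w3.npz",**{k:np.array(v) for k,v in arm.camera_model("wrist").items() if k in("intrinsics","R","t")})
cv2.imwrite("pics/w3.png",p[:,:,::-1]);cv2.imwrite("pics/t3.png",q[:,:,::-1])
```

```text
6.85 [0.45013113 0.07028613 0.10941045] [2.01456664e+00 2.40964042e+00 2.63731212e-04] [ 0.12929811 -0.04950931 -0.18963705] 0.05852171036297405
```

View pics/w3.png

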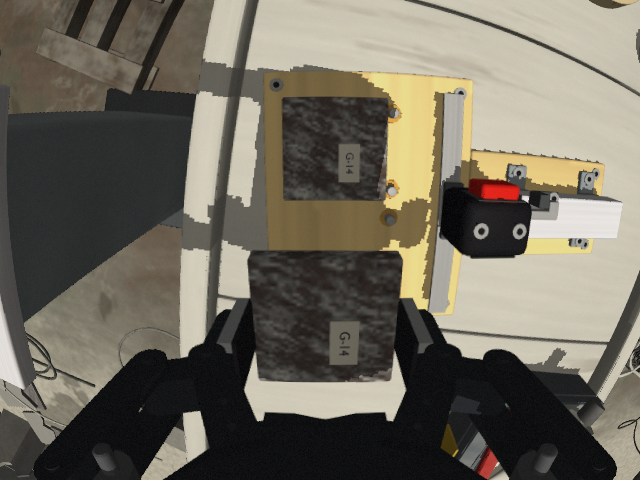

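The wrist view shows the held mate's top corners at about (250,252), (400,252), (391,381) and (258,381). The jig sample spans (283,97) to (386,200), and the pins are at (393,113), (391,190) and (389,219).

Run:
```python
from h import *
m=dict(np.load("w3.npz"));tcp=np.array([.45013,.07029,.1094])
def rect(px,z):
    W=plane(m,px,z,True);ex=W[1]-W[0];ex2=W[2]-W[3]
    print(W.mean(0).round(4),"sides",[round(1000*np.linalg.norm(W[i]-W[i-1]),1) for i in range(4)],"yaw",np.arctan2(ex[1],ex[0]).round(4),np.arctan2(ex2[1],ex2[0]).round(4));return W
H=rect([[250,252],[400,252],[391,381],[258,381]],.099);
u=np.array([np.cos(.18),np.sin(.18)]);v=np.array([-u[1],u[0]])
o=H.mean(0)[:2]-tcp[:2];print("held rel TCP jig x,y",o@u,o@v)
J=rect([[283,97],[387,97],[385,200],[284,200]],.018)
p=plane(m,[[393,113],[391,190],[389,219]],.017,True);print(p.round(4),np.linalg.norm(p[0]-p[1]),np.linalg.norm(p[2]-p[1]))
e=p[0]-p[2];print("yaw",np.arctan2(-e[0],e[1]))
n=J.mean(0)[:2]-64/1000*v;print("nest from jig sample",n)
n2=p[2][:2]-.033*u-.023*v;print("nest from pin",n2)
I=cv2.imread("pics/w3.png");d=p
```

```text
[0.4511 0.0709 0.099 ] sides [np.float64(62.7), np.float64(57.3), np.float64(62.7), np.float64(60.6)] yaw 0.1763 0.1757
held rel TCP jig x,y 0.0010903345206961523 0.0004057893604248961
[0.4456 0.1356 0.018 ] sides [np.float64(59.8), np.float64(58.6), np.float64(60.2), np.float64(59.3)] yaw 0.1843 0.1786
[[0.4745 0.1622 0.017 ]
 [0.4825 0.1177 0.017 ]
 [0.4852 0.1002 0.017 ]] 0.045210831691847954 0.017698952555534886
yaw 0.1710955703886314
nest from jig sample [0.45708544 0.07264821]
nest from pin [0.45686685 0.07171059]
```

arm_command(
  commands=[
    {"delta_pos": [0, 0, 0.3], "spin": 0},
    {"delta_pos": [0, 0, 0.3], "spin": 0},
    {"delta_pos": [0, 0, 0.1], "spin": 0},
    {"delta_pos": [0, 0, 0.06], "spin": 0},
    {"delta_pos": [0, 0, 0.03], "spin": 0},
    {"delta_pos": [0, 0, 0], "spin": 0},
    {"delta_pos": [0, 0, 0], "spin": 0},
  ],
)

```text
time_s: 7.65
position: [0.4505, 0.0712, 0.0312]
eef_rot: [2.013, 2.41, 0.002]
wrist_force: [-0.8, -0.1, -0.5]
opening: 0.0585
finger_force: 43.7
```

arm_command(
  commands=[
    {"delta_pos": [0, 0, 0.01], "spin": 0},
    {"delta_pos": [0, 0, 0.01], "spin": 0},
    {"delta_pos": [0, 0, 0], "spin": 0},
    {"delta_pos": [0, 0, 0], "spin": 0},
  ],
)

```text
time_s: 8.05
position: [0.4496, 0.0713, 0.0285]
eef_rot: [2.014, 2.411, 0.0]
wrist_force: [-0.1, 0.1, -0.4]
opening: 0.0586
finger_force: 43.8
```

arm_command(
  commands=[
    {"delta_pos": [0, 0, 0], "spin": 0},
    {"delta_pos": [0, 0, 0], "spin": 0},
    {"delta_pos": [0, 0, 0], "spin": 0},
    {"delta_pos": [0, 0, -0.02], "spin": 0},
    {"delta_pos": [0, 0.02, 0], "spin": 0},
    {"delta_pos": [0, 0.02, 0], "spin": 0},
    {"delta_pos": [0, 0.02, 0], "spin": 0},
    {"delta_pos": [0, 0.015, 0], "spin": 0},
    {"delta_pos": [0, 0.01, 0], "spin": 0},
    {"delta_pos": [0, 0, 0], "spin": 0},
  ],
  claw=66,
)

```text
time_s: 9.05
position: [0.4581, 0.0727, 0.0302]
eef_rot: [2.014, 2.411, 0.0]
wrist_force: [-0.7, -0.4, 0.1]
opening: 0.0659
finger_force: 0.3
```

```bash
cat > look.py <<'E'
from h import *
import sys
n=sys.argv[1]
s=arm.read_state();print(s["time_s"],s["position"],s["eef_rot"],s["wrist_force"],s["opening"])
m=arm.camera_model("wrist");p,d=arm.capture("wrist")
np.savez(n+".npz",**{k:np.array(v) for k,v in m.items() if k in("intrinsics","R","t")})
cv2.imwrite(f"pics/{n}.png",p[:,:,::-1])
E
python3 look.py w4
```

```text
9.05 [0.45811731 0.07273019 0.03022795] [2.01370341e+00 2.41096800e+00 4.86080516e-04] [-0.73404833 -0.42364169  0.14604234] 0.06587832150469798
```

View pics/w4.png

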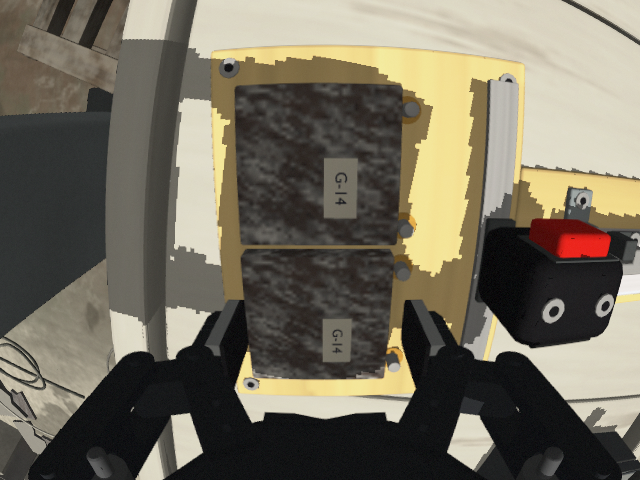

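The mate lies flat beside the jig sample and parallel to it, just short of its pins at (402,268) and (394,358). Its rear edge is at about column 390. I'll push further.

arm_command(
  commands=[
    {"delta_pos": [0, 0.015, 0], "spin": 0},
    {"delta_pos": [0, 0.01, 0], "spin": 0},
    {"delta_pos": [0, 0, 0], "spin": 0},
  ],
)

```text
time_s: 9.4
position: [0.4596, 0.0731, 0.0301]
eef_rot: [-2.013, -2.41, 0.002]
wrist_force: [-1.9, -0.8, 1.4]
opening: 0.0665
finger_force: 1.3
```

Run:
```python
from h import *
m=dict(np.load("w4.npz"))
u=np.array([np.cos(.178),np.sin(.178),0]);v=np.array([-u[1],u[0],0])
pj=plane(m,[[235,88],[403,85],[397,244],[242,244]],.018,True)
pm=plane(m,[[243,251],[393,250],[384,377],[256,379]],.018,True)
pn=plane(m,[[412,106],[405,226],[402,267],[394,357]],.017,True)
for a in(pj,pm,pn):print(np.c_[a@u,a@v].round(4).tolist())
```

```text
[[0.4328, 0.0836], [0.4928, 0.0845], [0.4927, 0.0248], [0.4331, 0.0248]]
[[0.4333, 0.0219], [0.4913, 0.0224], [0.4921, -0.0394], [0.4333, -0.0408]]
[[0.4965, 0.077], [0.4957, 0.0317], [0.4956, 0.0148], [0.4959, -0.0288]]
```

arm_command(
  commands=[
    {"delta_pos": [0, 0.015, 0], "spin": 0},
    {"delta_pos": [0, 0.015, 0], "spin": 0},
    {"delta_pos": [0, 0, 0], "spin": 0},
  ],
)

```text
time_s: 9.7
position: [0.4598, 0.0732, 0.0296]
eef_rot: [-2.009, -2.408, 0.01]
wrist_force: [-7.0, -2.1, 5.5]
opening: 0.0663
finger_force: 3.6
```

arm_command(
  commands=[
    {"delta_pos": [0, -0.03, 0], "spin": 0},
    {"delta_pos": [0, -0.015, 0], "spin": 0},
    {"delta_pos": [0, 0, 0], "spin": 0},
  ],
)

```text
time_s: 10.0
position: [0.4595, 0.073, 0.0305]
eef_rot: [2.013, 2.41, 0.002]
wrist_force: [-0.7, 0.4, -0.9]
opening: 0.0661
finger_force: 0.4
```

arm_command(
  commands=[
    {"delta_pos": [0, -0.02, 0], "spin": 0},
    {"delta_pos": [0, 0, -0.15], "spin": 0},
    {"delta_pos": [0, 0, -0.35], "spin": 0},
    {"delta_pos": [0, 0, -0.4], "spin": 0},
    {"delta_pos": [0, 0, -0.4], "spin": 0},
    {"delta_pos": [0.11, 0.27, 0], "spin": 0},
    {"delta_pos": [0.11, 0.27, 0], "spin": 0},
    {"delta_pos": [0.11, 0.27, 0], "spin": 0},
    {"delta_pos": [0, 0, 0], "spin": 0.0454},
    {"delta_pos": [0, 0, 0], "spin": 0.0454},
    {"delta_pos": [0, 0, 0], "spin": 0.0454},
    {"delta_pos": [0, 0, 0], "spin": 0.0454},
  ],
)

```text
time_s: 11.2
position: [0.5314, 0.1196, 0.1605]
eef_rot: [2.615, 1.739, 0.002]
wrist_force: [-0.8, -0.7, -0.6]
opening: 0.0661
finger_force: 0.0
```

arm_command(
  commands=[
    {"delta_pos": [0, 0, 0], "spin": 0.0454},
    {"delta_pos": [0, 0, 0], "spin": 0.0454},
    {"delta_pos": [0, 0, 0], "spin": 0.0454},
    {"delta_pos": [0, 0, 0], "spin": 0.0454},
    {"delta_pos": [0, 0, 0], "spin": 0.0454},
    {"delta_pos": [0, 0, 0], "spin": 0.0454},
    {"delta_pos": [0, 0, 0], "spin": 0.0454},
    {"delta_pos": [0, 0, 0], "spin": 0},
    {"delta_pos": [0, 0, 0], "spin": 0},
    {"delta_pos": [0, 0, 0], "spin": 0},
  ],
)

```text
time_s: 12.2
position: [0.5309, 0.1195, 0.1604]
eef_rot: [-3.128, -0.287, -0.001]
wrist_force: [0.1, -0.4, -0.1]
opening: 0.066
finger_force: 0.0
```

```bash
python3 look.py w5; python3 -c "
from h import *
p,_=arm.capture('top');cv2.imwrite('pics/t5.png',p[:,:,::-1])"
```

```text
12.2 [0.53093473 0.11946214 0.16039746] [-3.12840966e+00 -2.87031121e-01 -9.76407221e-04] [ 0.0895259  -0.36153974 -0.09920124] 0.06599770694632245
```

View pics/w5.png

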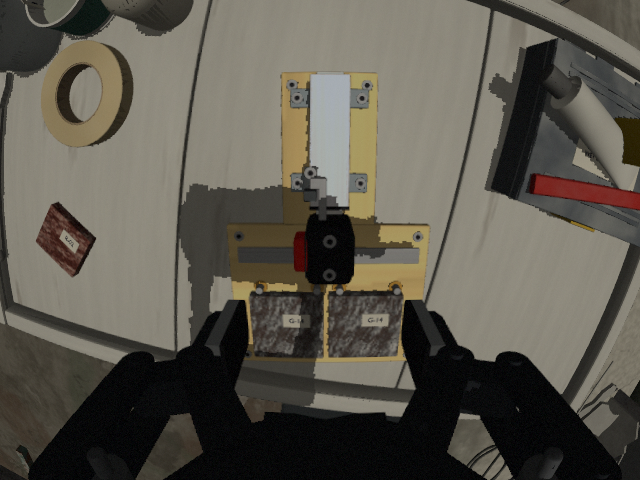

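The view from the far side shows both stones sitting evenly against their pins. The handle top is at about (307–353, 218–283), the button at (300,251), the blade along rows 248–263, and the sleeve mouth at (330,208).

Run:
```python
from h import *
m=dict(np.load("w5.npz"));mt=arm.camera_model("top")
u=np.array([np.cos(.178),np.sin(.178),0]);v=np.array([-u[1],u[0],0])
tcp=np.array([.5309,.1195,.1604])
def f(n,px,z):
    a=plane(m,px,z,True);print(n,(np.c_[(a-tcp)@u,(a-tcp)@v]*1000).round(1).tolist())
f("handle corners z67 ",[[307,213],[353,213],[353,283],[307,283]],.067)
f("screws z67",[[329,241],[329,275]],.067)
f("blade front edge z22",[[240,264],[418,263]],.022)
f("mouth z34.5",[[309,208],[350,208]],.0345)
f("pins",[[259,290],[318,290],[338,289],[397,288]],.017)
I=cv2.imread("pics/w5.png");h=cv2.cvtColor(I,cv2.COLOR_BGR2HSV)
r=((h[:,:,0]<8)|(h[:,:,0]>172))&(h[:,:,1]>150)&(h[:,:,2]>70)
c,cb,rr=blob(r,(280,220,320,285));print("button",cb,rr)
print(cv2.boundingRect(c)); x,y,w,hh=cv2.boundingRect(c)
f("button face z54",[[x,y],[x,y+hh],[cb[0],cb[1]]],.054);f("button top z64",[[x,y],[x,y+hh]],.064)
# triangulate button: first wrist view and now
import json
m1={k:np.array(q) for k,q in json.load(open("w1.json")).items()}
X,e=tri((m1,[400.4,291.4],True),(m,cb,True));print("button tri",X,e,(X-tcp)@u,(X-tcp)@v)
k=(I.max(2)<60).astype(np.uint8);c,cc,rr=blob(k,(300,205,362,290));print("black",cv2.boundingRect(c))
```

```text
handle corners z67  [[27.9, 10.7], [28.0, -16.7], [-17.5, -18.0], [-17.6, 11.2]]
screws z67 [[10.4, -2.5], [-12.0, -2.7]]
blade front edge z22 [[-22.8, 64.7], [-21.5, -71.6]]
mouth z34.5 [[23.6, 10.8], [23.7, -17.1]]
pins [[-46.9, 52.1], [-46.3, 5.1], [-45.3, -10.6], [-44.8, -57.7]]
button [299.26163873 255.64897579] ((299.5, 256.0), (30.0, 7.0), 90.0)
(296, 241, 8, 31)
button face z54 [[6.2, 18.6], [-15.5, 19.1], [-3.9, 16.7]]
button top z64 [[9.4, 17.8], [-11.3, 18.3]]
button tri [0.52781268 0.13493225 0.0638155 ] [np.float64(0.00023925838110145788), np.float64(0.00023925838110145978)] -0.0003060773596519871 0.015735061996701313
black (300, 205, 62, 85)
```

arm_command(
  commands=[
    {"delta_pos": [-0.01, 0.022, 0], "spin": 0},
    {"delta_pos": [0, 0, 0.35], "spin": 0},
    {"delta_pos": [0, 0, 0.35], "spin": 0},
    {"delta_pos": [0, 0, 0.22], "spin": 0},
    {"delta_pos": [0, 0, 0.1], "spin": 0},
    {"delta_pos": [0, 0, 0], "spin": 0},
    {"delta_pos": [0, 0, 0], "spin": 0},
  ],
)

```text
time_s: 13.0
position: [0.531, 0.1172, 0.0591]
eef_rot: [-3.129, -0.284, -0.002]
wrist_force: [1.1, -0.6, 0.6]
opening: 0.0658
finger_force: 0.0
```

arm_command(
  commands=[
    {"delta_pos": [0, 0, 0], "spin": 0},
    {"delta_pos": [0, 0, 0], "spin": 0},
    {"delta_pos": [0, 0, 0], "spin": 0},
    {"delta_pos": [0, 0, 0], "spin": 0},
    {"delta_pos": [0, 0, 0], "spin": 0},
    {"delta_pos": [0, 0, 0], "spin": 0},
    {"delta_pos": [0, 0, 0], "spin": 0},
  ],
  claw=25,
  grip_force=45,
)

```text
time_s: 13.7
position: [0.5315, 0.1169, 0.0603]
eef_rot: [-3.129, -0.282, -0.004]
wrist_force: [-1.2, -2.5, 6.7]
opening: 0.0291
finger_force: 46.4
```

arm_command(
  commands=[
    {"delta_pos": [-0.05, 0, 0], "spin": 0},
    {"delta_pos": [-0.1, 0, 0], "spin": 0},
    {"delta_pos": [-0.1, 0, 0], "spin": 0},
    {"delta_pos": [0, 0, 0], "spin": 0},
    {"delta_pos": [0, 0, 0], "spin": 0},
  ],
)

```text
time_s: 14.2
position: [0.5076, 0.1126, 0.0603]
eef_rot: [-3.129, -0.283, -0.009]
wrist_force: [2.8, -2.9, 7.0]
opening: 0.0298
finger_force: 46.5
```

arm_command(
  commands=[
    {"delta_pos": [-0.1, 0, 0], "spin": 0},
    {"delta_pos": [-0.1, 0, 0], "spin": 0},
    {"delta_pos": [-0.1, 0, 0], "spin": 0},
    {"delta_pos": [0, 0, 0], "spin": 0},
    {"delta_pos": [0, 0, 0], "spin": 0},
    {"delta_pos": [0, 0, 0], "spin": 0},
  ],
)

```text
time_s: 14.8
position: [0.4786, 0.1074, 0.0603]
eef_rot: [-3.128, -0.283, -0.01]
wrist_force: [4.0, -2.0, 6.1]
opening: 0.0295
finger_force: 48.7
```

```bash
python3 look.py w6
python3 - <<'E'
import cv2
I=cv2.imread("pics/w6.png");cv2.imwrite("pics/w6c.png",cv2.resize(I[120:300,230:430],(660,594),interpolation=cv2.INTER_CUBIC))
E
```

```text
14.8 [0.47864415 0.10736556 0.06030966] [-3.12845476 -0.28315514 -0.01038998] [ 3.99641118 -2.03619323  6.13100696] 0.029496472328584968
```

View pics/w6c.png

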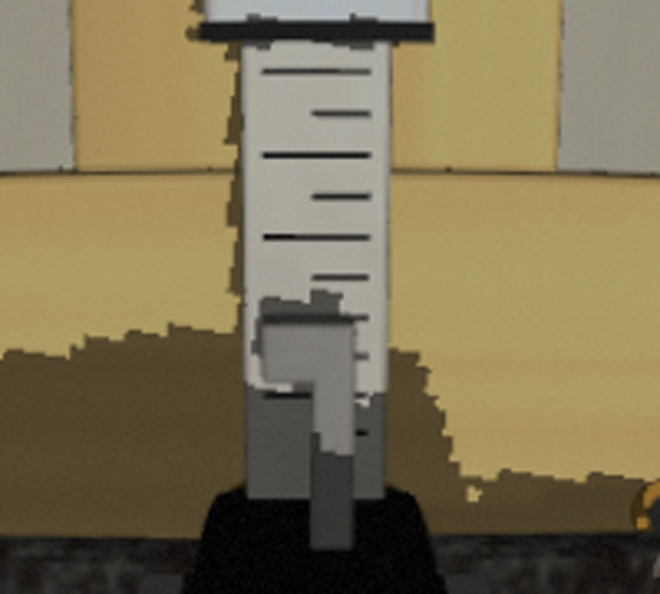

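The beam is drawn out with black divisions showing. The last one (row 71 of the crop, 8.2 px/mm) is about 3.8 mm past the lip (row 40), which agrees with 53.7 mm of travel. About 6.3 mm remain.

arm_command(
  commands=[
    {"delta_pos": [-0.04, 0, 0], "spin": 0},
    {"delta_pos": [-0.025, 0, 0], "spin": 0},
    {"delta_pos": [0, 0, 0], "spin": 0},
    {"delta_pos": [0, 0, 0], "spin": 0},
    {"delta_pos": [0, 0, 0], "spin": 0},
  ],
)

```text
time_s: 15.35
position: [0.4725, 0.1062, 0.0603]
eef_rot: [-3.128, -0.283, -0.011]
wrist_force: [3.9, -1.8, 7.4]
opening: 0.0292
finger_force: 48.8
```

```bash
python3 look.py w7
python3 - <<'E'
import cv2
I=cv2.imread("pics/w7.png");cv2.imwrite("pics/w7c.png",cv2.resize(I[100:220,270:390],(600,600),interpolation=cv2.INTER_CUBIC))
E
```

```text
15.35 [0.47247859 0.10624157 0.06030819] [-3.12840955 -0.28308208 -0.01083423] [ 3.9363965  -1.77056596  7.41196733] 0.029226437916942773
```

View pics/w7c.png

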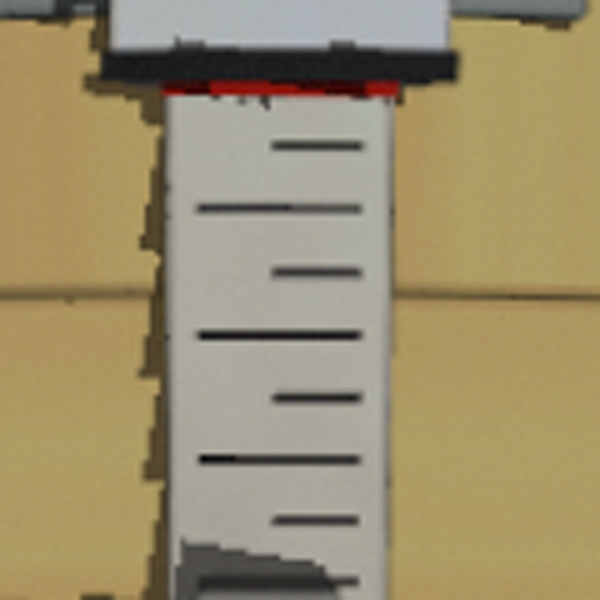

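The red line's centre (row 83) coincides with the lip's front edge (row 83), and the travel by TCP is 60.0 mm. I'll make one last check of the whole scene.

View pics/w7.png

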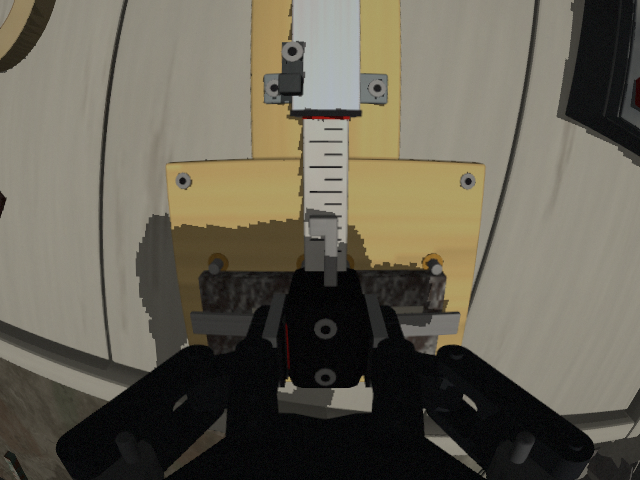

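The blade lies across both stones, both are against their pins with rear edges level at about row 272, and the red line is at the mouth.

```bash
python3 -c "
from station import arm
print(arm.sign_off())"
```

```text
the job is handed in; nothing more can be done
None
```

The job is handed in: the mate lies flat in the empty nest against both stop pins, and the beam is drawn out 60 mm to its red line with the straightedge across both stones and the gripper still holding the squeezed handle.

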